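# Pull up a rack-cabinet plinth with its cam lock

## Robot

A 6-joint arm with a two-finger parallel gripper is mounted at the origin on the work surface. World frame = base frame: x ahead of the robot, y to its left, z up, the work surface at z = 0. Lengths are in m, angles in rad, forces in N, time in s.
With the tool pointing down it reaches from about 0.325 to 0.875 m from the base axis. Payload 4.4 kg.
Tool frame: the origin (TCP) lies midway between the tips of the shut fingers; the grasp point (between the pads) lies 19 mm behind it (arm.tcp_to_grasp is the distance from the TCP to the grasp point, in m); z points along the fingers, y is the direction in which the jaws open and shut (so a half turn about z gives the same grasp; the last joint's range is limited). The gripper opens to 85 mm and grips with 20 to 120 N. Pads are 22 mm wide; open, the fingers measure 114 mm over their backs; the gripper's body (76 mm by 85 mm) begins 54 mm behind the grasp point. The pads swing forward as they close: fully open they stand 13 mm farther back than shut.
Start: joints at [-1.349, 0.207, 1.542, -0, 1.393, -0.15], TCP at [0.209, -0.536, 0.231] pointing down, gripper open.
Joint ranges: [-2.73, 2.73], [-0.86, 2.22], [0.23, 2.46], [-1.11, 4.25], [0.08, 2.63], [-2.82, 2.82]. Speed limits (rad/s): [2.79, 2.79, 3.14, 3.14, 3.14, 3.14].

## Interface

Orientations are given as a 3x3 rotation matrix whose columns are the frame's x, y, z axes.
In Python, from bench import arm, viewer, order gives the robot as it stands.
- The arm moves only by the shell command python3 -m jog 'ROWS'. ROWS is JSON, a list of rows, each a list of 3 entries, a list of its own where there are three numbers: the opening, from -1 (shut) to 1 (fully open), then the shift along the tool's x, y, z in m, then the turn, a rotation vector about the tool's x, y, z in degrees. In form: [[claw, [x, y, z], [wx, wy, wz]], ...]. A call has 1 to 8 rows; each row shifts and turns the commanded pose from where the row before left it, along the tool's axes as they then stand; what a row does not reach is not made up. A row lasts 1/8 s, in which the tool goes at most 62.5 mm and 10.7 degrees, less where a joint would pass 70% of its speed; a pose out of reach is approached as far as the arm can. A call with a gripper value outside its range is refused whole. The fingers move at their own pace and stop on an object; the grip force is fixed at half the most. Time passes only in rows, so rows that do not move let the fingers close. It gives the time, the measured TCP pose, the force and the opening at its end, in the units of the state.
- arm.sense(): the state, without advancing time (a new reading comes with each control period).
- viewer.camera(name): name is "side" or "top" or "wrist"; returns a dict with "image" (384x512x3 uint8, blue, green, red), "K" (3x3 intrinsics, pixels), "extrinsics" (4x4, takes a point from world to camera coordinates). Camera axes: x right, y down, z forward; pixel columns grow to the right and rows downward; lengths in m; the calibration is good to about 2 mm. The wrist camera is an equidistant fisheye: a pixel r from the principal point sees the ray r / f radians off the axis. A picture is of the moment at which its call begins. There is no depth.
- order.job_done(): hands the job in, once; it reports no verdict.
The state is a dict: "clock": time; "joints": joint angles; "qd": joint speeds; "tau": joint torques, N m; "tcp_pos": TCP position; "tcp_rot": TCP orientation; "wrist_force": force on the tool from outside, world axes, zero at the start; "torque": the same for the moment, N m; "width": finger opening in m.
Only numpy, scipy, OpenCV 4.12 (cv2) and the standard library are available. Lean on these libraries where they do the work, as an engineer would, in place of code of your own. Each camera call takes 0.05 s, during which the arm holds its last target. There are 200 camera calls.

## Task

This flat-pack rack cabinet's plinth is offered up to the base board with its bolt head already in the cam. Take the big flat-blade screwdriver out of the stand, seat its blade in the cam's slot and turn the cam clockwise until the plinth is drawn up against the board with no gap and the joint is snug; stop there, because overtightening tears the bolt out of the chipboard. Then put the screwdriver back into the hole it came from and leave everything else where it lies.

Things in the scene. Friction and masses are not known exactly. Their poses are not given: they have to be found in the camera images.
- board: White laminated chipboard panel lying flat, fixed to the bench by two small wooden cleats: 240 (x) x 200 (y) x 30 mm. Origin: centre of its underside (bench level); z up. Its joint edge is the +y edge, 100 mm from the origin. A tape roll and a tape measure lie on its -y half.
- cam: Bare-metal cam-lock disc, 35 mm across, flush in the board's top, 64 to 68 mm from the board's origin along the board's +y. Origin: centre of its top face, 30 mm above the bench, z up; the frame turns with it. A small dark arrow points along its +y, at the start within 0.1 rad of the board's +y (at the plinth). It turns clockwise seen from above, to 1.95 rad if forced, and stays where it is left.
- cam_slot (a point): Centre of the floor of the cam's straight screwdriver slot, 6 mm below the disc's face; axes as the cam's. The slot runs along the cam's y through its centre: 3.6 mm wide, 17 mm long, 6 mm deep. A blade has up to 0.3 rad of play in it before the cam moves. Turning the cam takes 0.14 to 0.18 N m by itself, about 0.02 N m more while it draws the plinth in.
- bolt_head (a point): Centre of the plinth's ball-headed bolt, hidden in the cam. The cam grips it 0.45 to 1.2 rad from the arrow pointing straight at the plinth and the gap shuts at 0.75 to 1.7 rad, which differs from one fitting to the next. From there the moment climbs some 0.06 N m per 0.1 rad of the cam: 0.22 to 0.25 N m is snug, above about 0.28 the bolt tears out.
- plinth: White laminated panel standing loose on its long edge along the board's joint edge: 240 (x) x 20 (y) x 80 mm high. Origin: centre of its underside. Its inner (-y) face carries the bolt and two dowels that already sit in the board's bores. Joint closed: origin 110 mm from the board's origin along the board's y; at the start there is a gap of 2.2 to 2.6 mm.
- driver_mid (a point): Centre of the handle of the big flat-blade screwdriver, standing upright, blade down, in one of the stand's two holes. Six-sided black handle, the fatter and shorter of the two: 28 mm over the flats, 70 mm long; flats face the driver's own +-x and every 60 degrees from it. This point is on the axis, 35 mm above the handle's lower end, 95 mm above the blade's tip. z points up. About 0.11 kg.
- driver_tip (a point): Centre of that screwdriver's blade tip. The blade is 13 mm wide along the driver's own y, 2 mm thick along its x; shaft diameter 8 mm; shaft and blade together 60 mm long. In the stand the tip is 10 mm above the bench.
- stand: Wooden tool stand, fixed: 150 (x) x 64 (y) x 70 mm high. Origin: centre of its underside. Two upright holes, 17 mm across and 66 mm deep, at x = -45 and +45 mm; a driver hangs in its hole, the lower end of its handle resting on the stand's top.
- cross_driver: The other screwdriver in the stand, slim round grey handle (21 mm thick, 88 mm long), cross tip; origin at its tip. Not needed: leave it.
- tape_roll: Black roll of insulating tape, 68 mm across, 19 mm high, lying on the board. Origin: underside centre. Leave it.
- tape_measure: Grey tape measure, 68 x 58 x 34 mm, lying on the board. Origin: underside centre. Leave it.
- pliers: Pliers with red grips, about 190 mm long, lying on the bench. Leave them.
- strippers: Wire strippers with blue grips, about 180 mm long, lying on the bench. Leave them.
- glue: White glue bottle, 48 mm thick, 135 mm tall, standing on the bench. Leave it.
- solder_tin: Flat round tin, 64 mm across, 26 mm high, on the bench. Leave it.

How it is judged:
By the outcome, as a careful person would: the job done as asked, in the order asked, and still so for the second after the job is handed in, with the robot touching nothing.
It also fails if it takes over 72 s, if anything falls off the work surface, if the arm or the gripper's body presses on something with over 40 N, if the wrist force passes 120 N, or if a joint passes its speed limit or range.

## Working session

There is one attempt and no reset: what is moved stays moved. The work goes in short steps, Python scripts to look and compute and a shell command to move; the robot and the scene stay as the last step left them, time stands still between calls to the robot, and variables do not carry over. Pictures are saved under pics/ and viewed, about 8 in all and at most 12, crops included, and the job is handed in when it is done.

```bash
mkdir -p pics; ls; python3 - <<'E'
from bench import arm, viewer
import cv2, numpy as np
for n in ("top","side"):
    c=viewer.camera(n); cv2.imwrite(f"pics/{n}0.png",c["image"]); np.savez(f"pics/{n}0.npz",**c); print(n,c["K"].round(1).tolist(),c["extrinsics"].round(3).tolist())
s=arm.sense(); print(s)
E
```

```text
pics
top [[382.0, 0.0, 257.7], [0.0, 382.0, 193.2], [0.0, 0.0, 1.0]] [[-0.002, -1.0, -0.007, 0.021], [-0.984, 0.003, -0.177, 0.527], [0.177, 0.006, -0.984, 1.049], [0.0, 0.0, 0.0, 1.0]]
side [[352.3, 0.0, 258.8], [0.0, 352.3, 192.5], [0.0, 0.0, 1.0]] [[0.66, -0.751, -0.02, -0.342], [-0.375, -0.306, -0.875, 0.278], [0.651, 0.585, -0.483, 0.853], [0.0, 0.0, 0.0, 1.0]]
{'clock': 0.1, 'joints': array([-1.34951690e+00,  2.07351249e-01,  1.54281208e+00, -4.35538515e-06,
        1.39347225e+00, -1.50481478e-01]), 'qd': array([ 7.29845465e-04, -3.19483684e-03, -3.57303072e-03, -1.16539205e-03,
       -7.48874771e-04,  1.76615476e-05]), 'tau': array([-1.14574123e-03, -3.84101558e+01, -2.92548627e+01, -1.38446885e-04,
        4.90729391e-03, -6.92226223e-06]), 'tcp_pos': array([ 0.20872123, -0.53505776,  0.23023204]), 'tcp_rot': array([[ 9.31688918e-01,  3.63256872e-01, -4.52558699e-04],
       [ 3.63257028e-01, -9.31686837e-01,  1.99216781e-03],
       [ 3.02025663e-04, -2.02047580e-03, -9.99997913e-01]]), 'wrist_force': array([-0.88998388, -0.03456597, -0.86408518]), 'torque': array([0.09787997, 0.00777647, 0.05092431]), 'width': 0.08530261054403543}
```

```bash
python3 - <<'E'
import cv2, numpy as np
a=cv2.imread("pics/top0.png"); cv2.imwrite("pics/top0b.png",cv2.resize(a,(800,600),interpolation=cv2.INTER_CUBIC))
a=cv2.imread("pics/side0.png"); cv2.imwrite("pics/side0b.png",cv2.resize(a,(800,600),interpolation=cv2.INTER_CUBIC))
E
```

```text
(no output)
```

View pics/top0b.png

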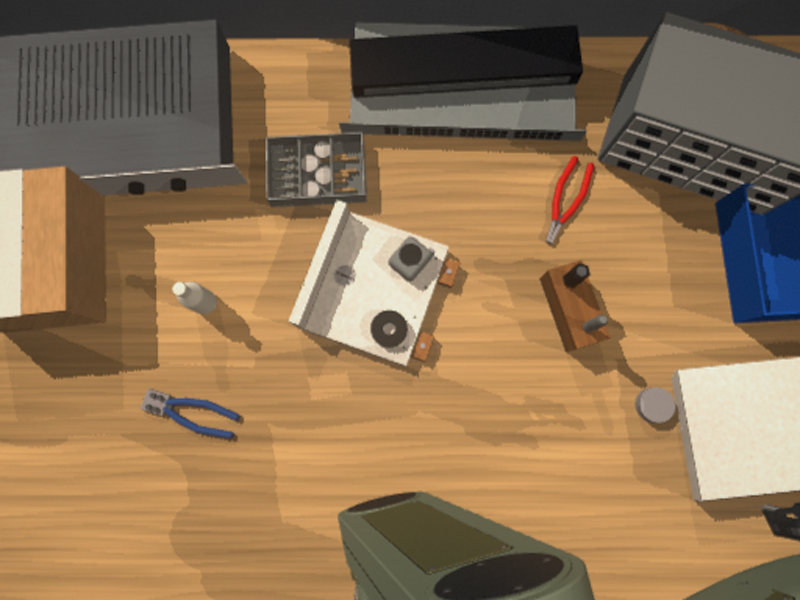

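View pics/side0b.png

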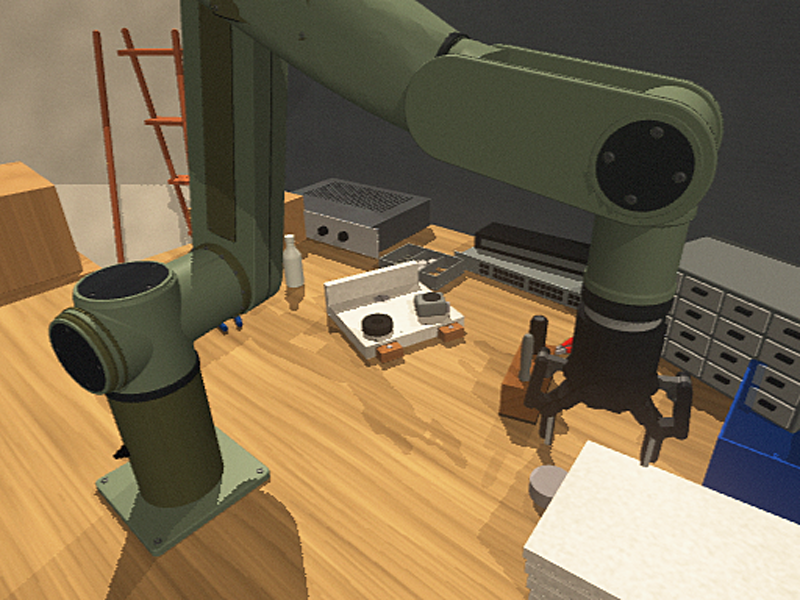

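Top view (800-px scale): the black driver is at (578,274) in the stand, the grey one at (597,323), and the cam at (344,274). The plinth is the left edge of the board, and the tape roll and tape measure are on its right half. The side view agrees.

```bash
cat > h.py <<'E'
import numpy as np, cv2
from bench import arm, viewer
def ray(K,E,uv):
    uv=np.atleast_2d(uv).astype(float); R=E[:3,:3]; t=E[:3,3]
    d=np.c_[(uv-[K[0,2],K[1,2]])/[K[0,0],K[1,1]],np.ones(len(uv))]@R
    return -R.T@t,d
def fray(K,E,uv):
    uv=np.atleast_2d(uv).astype(float); R=E[:3,:3]; t=E[:3,3]
    p=(uv-[K[0,2],K[1,2]])/[K[0,0],K[1,1]]; r=np.linalg.norm(p,axis=1,keepdims=True)
    return -R.T@t,np.c_[p*np.sinc(r/np.pi),np.cos(r)]@R
def fproj(K,E,P):
    q=np.atleast_2d(P)@E[:3,:3].T+E[:3,3]; n=np.linalg.norm(q[:,:2],axis=1); th=np.arctan2(n,q[:,2])
    return q[:,:2]/n[:,None]*th[:,None]*[K[0,0],K[1,1]]+[K[0,2],K[1,2]]
def plane(o,d,z): return o+d*((z-o[2])/d[:,2])[:,None]
E
python3 - <<'E'
from h import *
c=np.load("pics/top0.npz");K,E,im=c["K"],c["extrinsics"],c["image"]
g=im.max(2).astype(int)
def show(n,uv,z): print(n,np.round(plane(*ray(K,E,uv),z),4)[:,:2].tolist())
m=np.uint8(g<60); m[:160]=0;m[195:]=0;m[:,:355]=0;m[:,385:]=0
k,l,st,ce=cv2.connectedComponentsWithStats(m); print(st.tolist(),ce.round(1).tolist())
# board: white
m=np.uint8((im.min(2)>120)); m[:120]=0;m[245:]=0;m[:,:180]=0;m[:,300:]=0
cs,_=cv2.findContours(m,0,2); b=max(cs,key=cv2.contourArea); print(cv2.boxPoints(cv2.minAreaRect(b)),cv2.approxPolyDP(b,4,True)[:,0].tolist())
show("drv top",[[373,173]],.14); show("cam",[[220.3,175]],.03)
show("platetop ends",np.array([[343,203],[292,322]])/1.5625,.08)
show("board far corners",np.array([[449,244],[408,367]])/1.5625,.03)
show("stand corners",np.array([[541,274],[582,263],[572,351]])/1.5625,.07)
crop=cv2.resize(im[120:250,180:400],(792,468),interpolation=cv2.INTER_CUBIC); cv2.imwrite("pics/crop0.png",crop)
E
```

```text
[[0, 0, 512, 384, 196496], [361, 169, 16, 15, 109], [374, 170, 2, 2, 3]] [[255.4, 191.5], [367.0, 177.3], [374.7, 170.3]]
[[196.02548 210.92917]
 [223.66287 134.15863]
 [287.33142 157.07932]
 [259.69403 233.84985]] [[224, 136], [215, 162], [225, 178], [220, 184], [211, 180], [213, 166], [204, 190], [210, 199], [204, 204], [206, 213], [259, 233], [286, 157]]
drv top [[0.564, -0.2857]]
cam [[0.5853, 0.1297]]
platetop ends [[0.7064, 0.1286], [0.486, 0.2156]]
board far corners [[0.6419, -0.0684], [0.4095, 0.0103]]
stand corners [[0.5738, -0.231], [0.594, -0.3062], [0.4341, -0.2797]]
```

View pics/crop0.png

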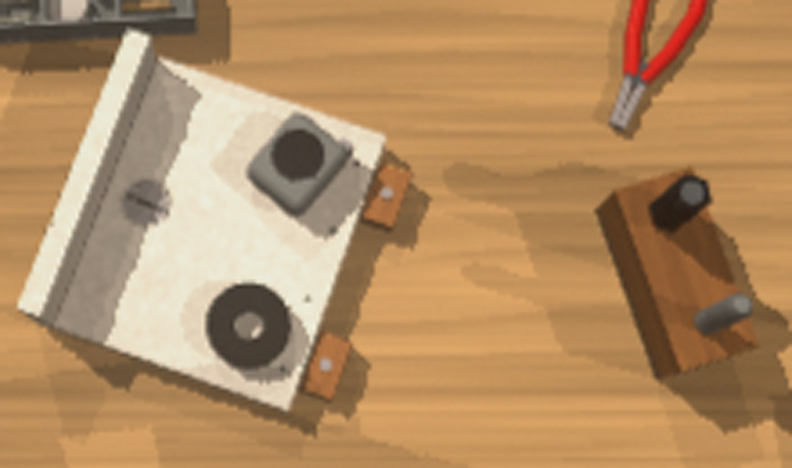

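Crop (3.6x, origin (180,120)): the driver's top is at (693,190), and the cam at (147,202) with a dark slot line. The stand has a yaw of about 19° and the board about -21.5°. I'm moving over the driver for a close look.

```bash
python3 -m jog '[[1,[0.054,-0.0135,0],[0,0,0]],[1,[0.054,-0.0135,0],[0,0,0]],[1,[0.054,-0.0135,0],[0,0,0]],[1,[0.054,-0.0135,0],[0,0,0]],[1,[0.054,-0.0135,0],[0,0,0]],[1,[0.054,-0.0135,0],[0,0,0]],[1,[0.050,-0.011,-0.02],[0,0,0]],[1,[0,0,0],[0,0,0]]]'
python3 - <<'E'
from h import *
s=arm.sense(); print(s["tcp_pos"],s["joints"].round(3))
c=viewer.camera("wrist"); np.savez("pics/w1.npz",**c); cv2.imwrite("pics/w1.png",c["image"]); print(c["K"],c["extrinsics"].round(3))
print(fproj(c["K"],c["extrinsics"],[[.564,-.286,.14],[.564,-.286,.105]]))
E
```

```text
clock: 1.1
tcp_pos: [0.5271, -0.312, 0.2526]
tcp_rot: [[0.93, 0.368, 0.003], [0.368, -0.93, -0.001], [0.002, 0.002, -1.0]]
wrist_force: [0.0, -0.6, -0.1]
width: 0.0855
[ 0.5271041  -0.31203948  0.25256014] [-6.760e-01  2.680e-01  1.422e+00  1.000e-03  1.449e+00  5.170e-01]
[[297.31863964   0.         256.89607463]
 [  0.         297.31863964 191.08076777]
 [  0.           0.           1.        ]] [[ 0.369 -0.929  0.003 -0.485]
 [-0.885 -0.35   0.306  0.311]
 [-0.284 -0.115 -0.952  0.515]
 [ 0.     0.     0.     1.   ]]
[[244.63889116 138.79370152]
 [245.97990785 133.99963722]]
```

View pics/w1.png

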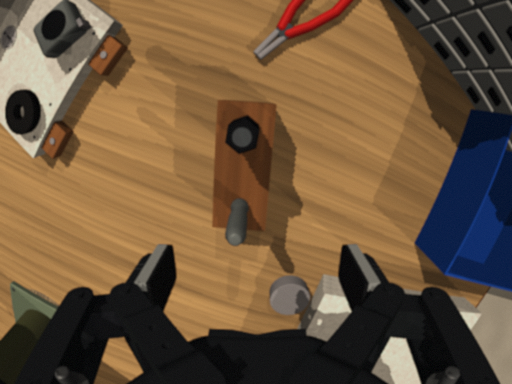

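```bash
python3 - <<'E'
from h import *
c=np.load("pics/w1.npz");K,E,im=c["K"],c["extrinsics"],c["image"]
g=im.max(2); x0,y0,x1,y1=218,110,270,160
cr=im[y0:y1,x0:x1]; cv2.imwrite("pics/w1c.png",cv2.resize(cr,None,fx=12,fy=12,interpolation=cv2.INTER_CUBIC))
G=cv2.resize(g[y0:y1,x0:x1],None,fx=4,fy=4,interpolation=cv2.INTER_CUBIC)
m=np.uint8(G<58); cs,_=cv2.findContours(m,0,1); b=max(cs,key=cv2.contourArea); 
uv=cv2.convexHull(b)[:,0]/4.+[x0-.375,y0-.375]
P=plane(*fray(K,E,uv),.14)[:,:2]
print("centroid",P.mean(0),P.min(0),P.max(0))
for a in range(0,180,5):
    d=np.array([np.cos(np.radians(a)),np.sin(np.radians(a))]); q=P@d; print(a,round((q.max()-q.min())*1e3,1),round((q.max()+q.min())*500,1),end=" | ")
E
```

```text
centroid [ 0.56793577 -0.2826607 ] [ 0.55022274 -0.29832597] [ 0.58393338 -0.26815729]
0 33.7 567.1 | 5 34.0 540.2 | 10 34.0 509.3 | 15 33.9 474.5 | 20 33.4 436.1 | 25 32.9 394.3 | 30 32.4 349.4 | 35 31.7 301.8 | 40 31.0 252.0 | 45 31.3 200.3 | 50 31.7 147.0 | 55 31.9 92.6 | 60 31.9 37.6 | 65 31.9 -17.7 | 70 32.0 -72.8 | 75 31.9 -127.3 | 80 31.5 -180.8 | 85 30.9 -232.9 | 90 30.2 -283.2 | 95 29.3 -331.5 | 100 28.4 -377.1 | 105 29.0 -420.0 | 110 29.9 -459.7 | 115 30.7 -495.8 | 120 31.3 -528.2 | 125 31.8 -556.6 | 130 32.0 -580.8 | 135 32.1 -600.6 | 140 32.2 -615.9 | 145 32.1 -626.6 | 150 31.8 -632.4 | 155 31.2 -633.5 | 160 30.8 -629.7 | 165 31.5 -621.0 | 170 32.5 -607.6 | 175 33.2 -589.6 |
```

View pics/w1c.png

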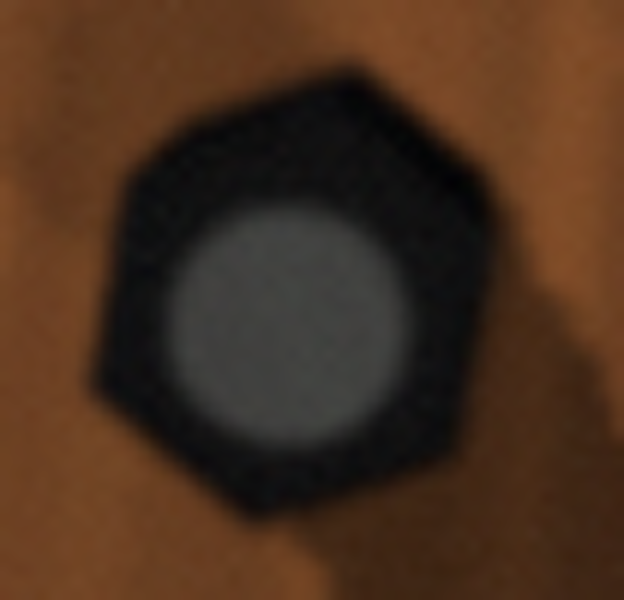

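The crop shows a clean hexagon with a grey end cap centred at (288,325)/12. The flat normals lie at about 40, 100 and 160° in the world. I'll grip at 100°, which keeps the jaws clear of the other driver.

```bash
python3 - <<'E'
from h import *
c=np.load("pics/w1.npz");K,E=c["K"],c["extrinsics"]
p=plane(*fray(K,E,[[242,137.1]]),.14)[0]; print(p)
s=arm.sense(); print((s["tcp_rot"].T@(p-s["tcp_pos"])).round(4), s["clock"],s["tcp_pos"])
E
```

```text
[ 0.56455566 -0.28333335  0.14      ]
[ 0.0476 -0.0133  0.1115] 1.15 [ 0.52514744 -0.31307961  0.25152087]
```

```bash
python3 -m jog '[[1,[0.0476,-0.0133,0],[0,0,0]],[1,[0,0,0.03],[0,0,6]],[1,[0,0,0],[0,0,5.5]],[1,[0,0,0],[0,0,0]]]'
python3 - <<'E'
from h import *
s=arm.sense(); R=s["tcp_rot"]; print((R.T@(np.array([.5646,-.2833,.088])-s["tcp_pos"])).round(4), np.degrees(np.arctan2(R[1,1],R[0,1]))%180, R[:,2].round(4),s["clock"],s["tcp_pos"],s["joints"].round(3))
E
```

```text
clock: 1.65
tcp_pos: [0.5618, -0.2851, 0.2198]
tcp_rot: [[0.985, 0.17, -0.003], [0.17, -0.985, 0.001], [-0.002, -0.002, -1.0]]
wrist_force: [-0.5, 0.2, 0.4]
width: 0.0855
[ 0.0033 -0.0011  0.1318] 99.77638973264759 [-0.0026  0.0012 -1.    ] 1.65 [ 0.56184258 -0.28507468  0.21977634] [-0.607  0.332  1.408 -0.     1.404  0.794]
```

```bash
python3 -m jog '[[1,[0.0033,-0.001,0.045],[0,0,0]],[1,[0,0,0.045],[0,0,0]],[1,[0,0,0.04],[0,0,0]],[1,[0,0,0],[0,0,0]],[-1,[0,0,0],[0,0,0]],[-1,[0,0,0],[0,0,0]],[-1,[0,0,0],[0,0,0]],[-1,[0,0,0],[0,0,0]]]'
python3 - <<'E'
from h import *
s=arm.sense(); print(s["tcp_pos"],s["width"],s["torque"].round(3),s["wrist_force"].round(2),s["tcp_rot"].round(3).tolist())
E
```

```text
clock: 2.65
tcp_pos: [0.5676, -0.2836, 0.0933]
tcp_rot: [[0.985, 0.17, 0.003], [0.17, -0.985, -0.002], [0.002, 0.002, -1.0]]
wrist_force: [0.5, -0.1, 4.6]
width: 0.0273
[ 0.56764727 -0.28358927  0.09331273] 0.027299835394337692 [-0.049  0.104 -0.032] [ 0.47 -0.06  4.62] [[0.985, 0.17, 0.003], [0.17, -0.985, -0.002], [0.002, 0.002, -1.0]]
```

```bash
python3 -m jog '[[-1,[0,0,-0.03],[0,0,0]],[-1,[0,0,-0.04],[0,0,0]],[-1,[0,0,-0.04],[0,0,0]],[-1,[0,0,-0.02],[0,0,0]],[-1,[0,0,0],[0,0,0]],[-1,[0,0,0],[0,0,0]]]'
python3 - <<'E'
from h import *
s=arm.sense(); R,p=s["tcp_rot"],s["tcp_pos"]
print(s["joints"].round(3),s["torque"].round(3),s["width"])
c=viewer.camera("wrist"); np.savez("pics/w2.npz",**c);K,E,im=c["K"],c["extrinsics"],c["image"]
uv=fproj(K,E,[p+R@[0,0,.078]])[0]; print(uv)
x,y=uv.astype(int); cv2.imwrite("pics/w2c.png",cv2.resize(im[y-35:y+25,x-40:x+40],None,fx=10,fy=10,interpolation=cv2.INTER_CUBIC)); print(x-40,y-35)
E
```

```text
clock: 3.4
tcp_pos: [0.5654, -0.2821, 0.2189]
tcp_rot: [[0.985, 0.17, -0.003], [0.17, -0.985, 0.002], [-0.003, -0.003, -1.0]]
wrist_force: [-0.4, 0.3, -2.3]
width: 0.0275
[-0.6    0.338  1.403 -0.     1.405  0.8  ] [ 0.021 -0.041  0.047] 0.0274533454787884
[257.22781466 199.77021788]
217 164
```

View pics/w2c.png

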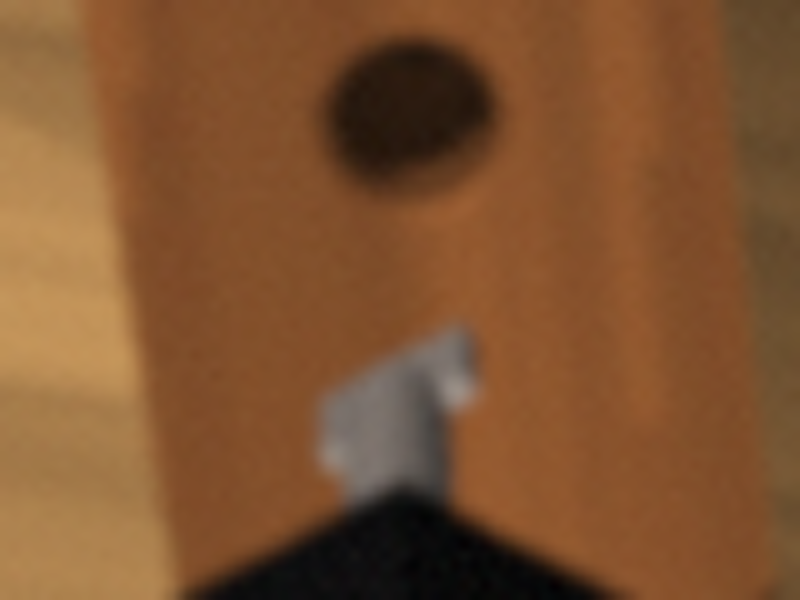

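The crop shows the blade edge from (325,400) to (460,330) and the empty hole at (410,115), both at 10x from origin (217,164).

```bash
python3 - <<'E'
from h import *
c=np.load("pics/w2.npz");K,E=c["K"],c["extrinsics"]; s=arm.sense(); R,p=s["tcp_rot"],s["tcp_pos"]
for dz in (.072,.078):
  q=plane(*fray(K,E,np.array([[322,398],[462,328]])/10+[216.5,163.5]),p[2]-dz)
  t=(q-p)@R; print(t.round(4).tolist(),t.mean(0).round(4),np.linalg.norm(t[1]-t[0]),np.degrees(np.arctan2(*(t[1]-t[0])[[1,0]])))
print("hole",plane(*fray(K,E,np.array([[410,115]])/10+[216.5,163.5]),.07))
s0=np.load("pics/top0.npz"); 
g=s0["image"]; o,d=ray(s0["K"],s0["extrinsics"],[[220.8,176.1]]); print("cam",plane(o,d,.03))
E
```

```text
[[-0.0008, -0.0065, 0.072], [0.005, 0.0043, 0.072]] [ 0.0021 -0.0011  0.072 ] 0.012239358982673304 61.952090509409615
[[-0.003, -0.0066, 0.078], [0.0029, 0.0045, 0.078]] [-0.     -0.0011  0.078 ] 0.01257979539543301 61.95209050940967
hole [[ 0.56634969 -0.28194686  0.07      ]]
cam [[0.58202662 0.12817907 0.03      ]]
```

```bash
python3 -m jog '[[-1,[0.011,-0.05,0],[0,0,0]],[-1,[0.011,-0.05,0],[0,0,0]],[-1,[0.011,-0.05,0],[0,0,0]],[-1,[0.011,-0.05,0],[0,0,0]],[-1,[0.011,-0.05,0],[0,0,0]],[-1,[0.011,-0.05,0],[0,0,0]],[-1,[0.011,-0.05,0],[0,0,0]],[-1,[0.011,-0.05,0],[0,0,0]]]'
python3 -m jog '[[-1,[0,0,0],[0,0,-10]],[-1,[0,0,0],[0,0,-10]],[-1,[0,0,0],[0,0,-10]],[-1,[0,0,0],[0,0,-10]],[-1,[0,0,0],[0,0,-10]],[-1,[0,0,0],[0,0,-10]],[-1,[0,0,0],[0,0,-10]],[-1,[0,0,0],[0,0,-10]]]'
python3 -m jog '[[-1,[0,0,0],[0,0,-10]],[-1,[0,0,0],[0,0,-10]],[-1,[0,0,0],[0,0,-10]],[-1,[0,0,0],[0,0,-8.7]],[-1,[0,0,0],[0,0,0]],[-1,[0,0,0],[0,0,0]]]'
python3 - <<'E'
from h import *
s=arm.sense(); R,p=s["tcp_rot"],s["tcp_pos"]
print(s["joints"].round(3),s["torque"].round(3),s["wrist_force"].round(2),s["width"])
c=viewer.camera("wrist"); np.savez("pics/w3.npz",**c);K,E,im=c["K"],c["extrinsics"],c["image"]
print(fproj(K,E,[p+R@[0,0,.078],[.5838,.129,.03]]))
x,y=fproj(K,E,[[.5838,.129,.03]])[0].astype(int); cv2.imwrite("pics/w3c.png",cv2.resize(im[y-40:y+50,x-60:x+60],(800,600),interpolation=cv2.INTER_CUBIC)); print(x-60,y-40)
E
```

```text
clock: 4.45
tcp_pos: [0.5839, 0.1278, 0.219]
tcp_rot: [[0.985, 0.17, -0.004], [0.17, -0.985, -0.0], [-0.004, -0.0, -1.0]]
wrist_force: [1.2, -0.5, -1.9]
width: 0.0271
clock: 5.45
tcp_pos: [0.5838, 0.1261, 0.2188]
tcp_rot: [[-0.002, 1.0, -0.004], [1.0, 0.002, -0.0], [-0.0, -0.004, -1.0]]
wrist_force: [0.8, -0.6, -1.3]
width: 0.0276
clock: 6.2
tcp_pos: [0.5845, 0.1262, 0.2201]
tcp_rot: [[-0.621, 0.784, -0.002], [0.784, 0.621, -0.0], [0.001, -0.002, -1.0]]
wrist_force: [0.2, 0.0, -1.6]
width: 0.0272
[ 0.068  0.265  1.494  0.     1.385 -0.602] [ 0.006  0.004 -0.018] [ 0.2   0.05 -1.57] 0.027225169855625824
[[256.72082189 200.1570752 ]
 [258.14504711 165.2537838 ]]
198 125
```

View pics/w3c.png

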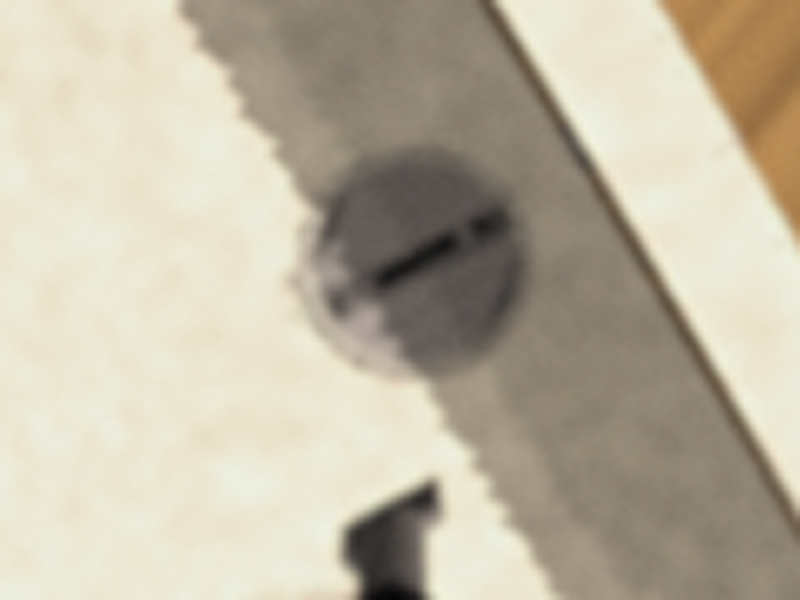

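The crop (6.67x, origin (198,125)) shows the disc centred at about (413,263). The slot and arrow line runs from (335,302) to (495,222), and the blade edge from (345,530) to (435,485), nearly parallel.

```bash
python3 - <<'E'
from h import *
c=np.load("pics/w3.npz");K,E,im=c["K"],c["extrinsics"],c["image"]; s=arm.sense(); R,p=s["tcp_rot"],s["tcp_pos"]
f=lambda a:(np.array(a,float)+.5)/6.6667-.5+[198,125]
an=lambda a,b:np.degrees(np.arctan2(b[1]-a[1],b[0]-a[0]))
D=plane(*fray(K,E,f([[413,263],[335,302],[495,222]])),.03); print("disc",D.round(4).tolist(),"slot yaw",an(D[1],D[2]))
Ex=plane(*fray(K,E,f([[300,263],[527,263],[413,148],[413,381]])),.03); print("ext",Ex.round(4).tolist())
B=plane(*fray(K,E,f([[343,533],[436,485]])),p[2]-.077); print("blade",B.mean(0).round(4),an(B[0],B[1]),np.linalg.norm(B[1]-B[0]))
P=plane(*fray(K,E,f([[490,0],[800,520]])),.03); print("joint line yaw",an(P[1],P[0]))
print(p,np.degrees(np.arctan2(R[1,0],R[0,0])))
print("need dxyz tool", R.T@(D[0]-B.mean(0)))
E
```

```text
disc [[0.5841, 0.1311, 0.03], [0.5779, 0.1173, 0.03], [0.5906, 0.1455, 0.03]] slot yaw 65.65853222136154
ext [[0.5689, 0.119, 0.03], [0.5995, 0.1434, 0.03], [0.5716, 0.1468, 0.03], [0.5973, 0.1146, 0.03]]
blade [0.584  0.1257 0.1434] 67.19155036434753 0.012540185758551642
joint line yaw 160.2840799515659
[0.58470369 0.12619256 0.22039232] 128.40182667803657
need dxyz tool [0.0041079  0.00361554 0.11339167]
```

```bash
python3 -m jog '[[-1,[0.004,0.0036,0],[0,0,2]],[-1,[0,0,0.04],[0,0,0]],[-1,[0,0,0.04],[0,0,0]],[-1,[0,0,0.02],[0,0,0]],[-1,[0,0,0],[0,0,0]],[-1,[0,0,0],[0,0,0]]]'
python3 - <<'E'
from h import *
s=arm.sense(); R,p=s["tcp_rot"],s["tcp_pos"]
print(s["joints"].round(3),s["torque"].round(3),s["wrist_force"].round(2),s["width"],np.degrees(np.arctan2(R[1,0],R[0,0])))
c=viewer.camera("wrist"); np.savez("pics/w4.npz",**c);K,E,im=c["K"],c["extrinsics"],c["image"]
x,y=fproj(K,E,[[.5841,.1311,.03]])[0].astype(int); cv2.imwrite("pics/w4c.png",cv2.resize(im[y-24:y+21,x-30:x+30],(800,600),interpolation=cv2.INTER_CUBIC)); print(x-30,y-24)
E
```

```text
clock: 7.0
tcp_pos: [0.5864, 0.1317, 0.1224]
tcp_rot: [[-0.594, 0.804, 0.002], [0.804, 0.594, 0.0], [-0.001, 0.002, -1.0]]
wrist_force: [0.8, 0.2, -1.0]
width: 0.0274
[ 0.077  0.366  1.576  0.     1.197 -0.56 ] [ 0.016 -0.062  0.048] [ 0.82  0.21 -1.01] 0.027403636912668623 126.47573337375985
223 169
```

View pics/w4c.png

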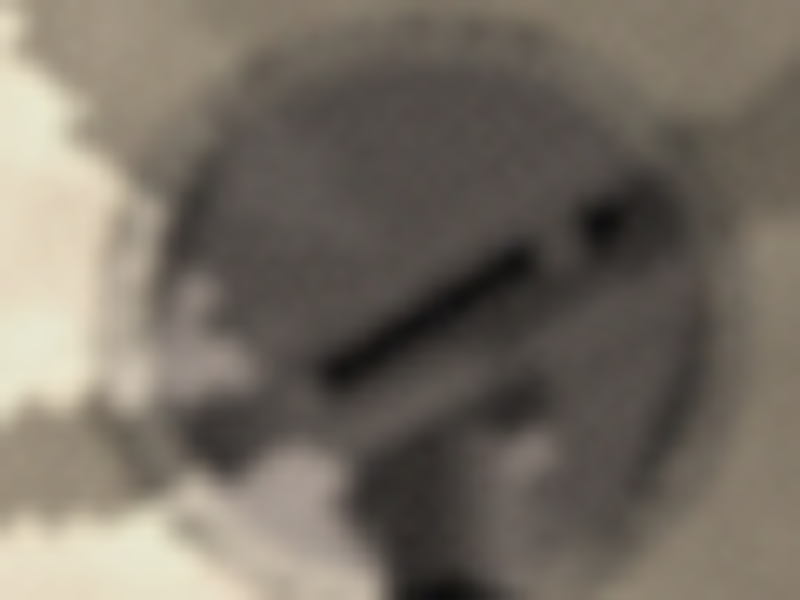

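The close crop shows the slot's dark strip from (330,375) to (530,250), with the blade just below and in front of it. The blade's edge is ambiguous here, so I'm comparing with the projected model numerically.

```bash
python3 - <<'E'
from h import *
c3=np.load("pics/w3.npz"); c=np.load("pics/w4.npz");K,E,im=c["K"],c["extrinsics"],c["image"]; s=arm.sense(); R,p=s["tcp_rot"],s["tcp_pos"]
g=lambda uv:((uv-[223,169]+.5)*13.333-.5)
# tool->cam transform consistent? use extrinsics-based cam pose in tool frame
for nm,e,pp,RR in (("w4",E,p,R),):
  print("cam in tool",RR.T@(-e[:3,:3].T@e[:3,3]-pp))
# tip in tool frame (camera-based)
a=np.radians(60)
for cen in ([0,-.0011,.077],[0,0,.077],[0.0008,0,.077]):
  t=np.array([np.array(cen)+h*np.array([np.cos(a),np.sin(a),0])*.0065 for h in (-1,0,1)])
  print("blade",g(fproj(K,E,p+t@R.T)).round(0).tolist())
y=np.radians(65.7);d=np.array([np.cos(y),np.sin(y),0]);n=np.array([-d[1],d[0],0])
C=np.array([.5841,.1311,.03])
print("slot",g(fproj(K,E,[C+i*.0085*d+j*.0018*n for i in(-1,1) for j in(-1,1)])).round(0).tolist(),g(fproj(K,E,[C])))
up=cv2.resize(im[169:214,223:283],(800,600),interpolation=cv2.INTER_CUBIC)
hsv=cv2.createCLAHE(6,(4,4)).apply(cv2.cvtColor(up,cv2.COLOR_BGR2GRAY))
cv2.imwrite("pics/w4d.png",hsv)
gr=cv2.cvtColor(im,cv2.COLOR_BGR2GRAY)
print(gr[182:212,238:272])
E
```

```text
cam in tool [ 7.94620902e-02  6.89553181e-05 -1.43022588e-01]
blade [[349.0, 485.0], [444.0, 434.0], [539.0, 382.0]]
blade [[367.0, 485.0], [462.0, 434.0], [558.0, 382.0]]
blade [[367.0, 473.0], [462.0, 421.0], [558.0, 369.0]]
slot [[315.0, 414.0], [286.0, 367.0], [551.0, 289.0], [523.0, 241.0]] [[418.12519555 328.60281743]]
[[ 70  75  83 ...  63  55  55]
 [ 65  77  83 ...  50  45  45]
 [ 64  77  84 ...  33  37  43]
 ...
 [168 175 181 ...  85  91 104]
 [185 180 182 ...  94 101 113]
 [207 195 190 ... 105 115 124]]
```

```bash
python3 - <<'E'
from h import *
c=np.load("pics/w4.npz");K,E=c["K"],c["extrinsics"]; s=arm.sense(); R,p=s["tcp_rot"],s["tcp_pos"]
f=lambda a:(np.array(a,float)+.5)/13.333-.5+[223,169]
q=plane(*fray(K,E,f([[427,326],[427,336],[437,326],[300,391],[537,265]])),.03); t=(q-p)@R; print(q.round(4).tolist(),t.round(4).tolist())
print(np.degrees(np.arctan2(*(t[4]-t[3])[[1,0]])))
for tz in (.075,.079):
  print(((plane(*fray(K,E,f([[352,482],[543,384]])),p[2]-tz)-p)@R).round(4).tolist())
E
```

```text
[[0.5844, 0.1316, 0.03], [0.5848, 0.131, 0.03], [0.5849, 0.1319, 0.03], [0.5806, 0.1233, 0.03], [0.5876, 0.1389, 0.03]] [[0.0014, -0.0022, 0.093], [0.0007, -0.0022, 0.093], [0.0014, -0.0016, 0.093], [-0.0029, -0.0102, 0.093], [0.0054, 0.0047, 0.093]]
60.76840546496389
[[-0.0023, -0.0065, 0.075], [0.0038, 0.0047, 0.075]]
[[-0.0038, -0.0066, 0.079], [0.0024, 0.0048, 0.079]]
```

```bash
python3 -m jog '[[-1,[0.0034,-0.0013,0],[0,0,0]],[-1,[0,0,0.008],[0,0,0]],[-1,[0,0,0],[0,0,0]],[-1,[0,0,0],[0,0,0]]]'
python3 - <<'E'
from h import *
s=arm.sense(); R,p=s["tcp_rot"],s["tcp_pos"]
print(s["torque"].round(3),s["wrist_force"].round(2),np.degrees(np.arctan2(R[1,0],R[0,0])))
c=viewer.camera("wrist"); np.savez("pics/w5.npz",**c);K,E,im=c["K"],c["extrinsics"],c["image"]
x,y=fproj(K,E,[p+R@[0,0,.085]])[0].astype(int); cv2.imwrite("pics/w5c.png",cv2.resize(im[y-24:y+21,x-30:x+30],(800,600),interpolation=cv2.INTER_CUBIC)); print(x-30,y-24)
E
```

```text
clock: 7.55
tcp_pos: [0.5823, 0.1336, 0.1133]
tcp_rot: [[-0.595, 0.804, -0.0], [0.804, 0.595, 0.0], [0.0, -0.0, -1.0]]
wrist_force: [0.6, 0.6, -1.3]
width: 0.0272
[0.024 0.076 0.035] [ 0.59  0.58 -1.28] 126.49830619964936
226 173
```

View pics/w5c.png

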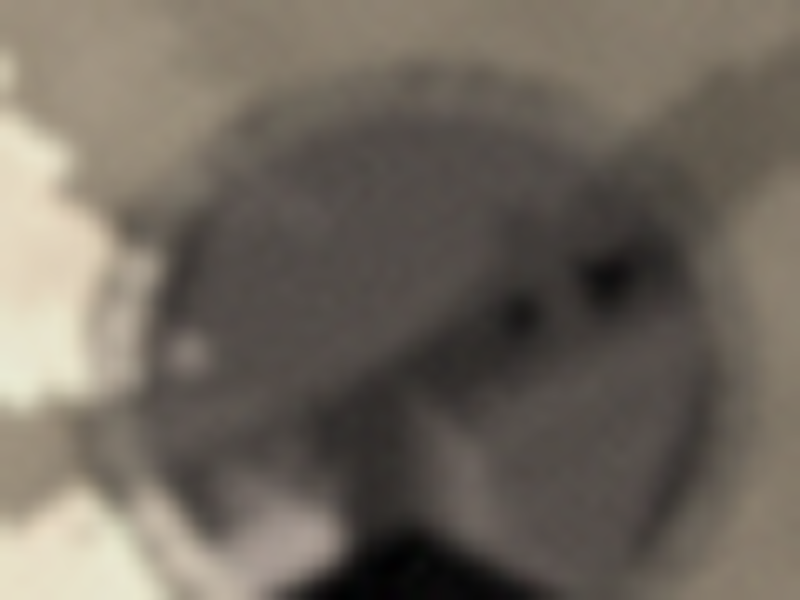

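The blade now overlies the slot, with its right corner near the slot end at (520,315). I'm feeling downward from here.

```bash
python3 -m jog '[[-1,[0,0,0.002],[0,0,0]],[-1,[0,0,0],[0,0,0]]]';python3 -m jog '[[-1,[0,0,0.001],[0,0,0]],[-1,[0,0,0],[0,0,0]]]';python3 -m jog '[[-1,[0,0,0.001],[0,0,0]],[-1,[0,0,0],[0,0,0]]]'
```

```text
clock: 7.85
tcp_pos: [0.5827, 0.1335, 0.1111]
tcp_rot: [[-0.595, 0.804, 0.001], [0.804, 0.595, -0.0], [-0.001, 0.001, -1.0]]
wrist_force: [1.1, -0.1, -1.3]
width: 0.0273
clock: 8.1
tcp_pos: [0.5827, 0.1334, 0.1102]
tcp_rot: [[-0.595, 0.804, 0.001], [0.804, 0.595, -0.0], [-0.001, 0.0, -1.0]]
wrist_force: [1.6, -0.6, -1.8]
width: 0.0274
clock: 8.35
tcp_pos: [0.5827, 0.1335, 0.1093]
tcp_rot: [[-0.595, 0.804, 0.001], [0.804, 0.595, -0.0], [-0.001, 0.0, -1.0]]
wrist_force: [3.1, 0.0, -1.4]
width: 0.0275
```

```bash
for i in 1 2 3; do python3 -m jog '[[-1,[0,0,0.001],[0,0,0]],[-1,[0,0,0],[0,0,0]]]' | grep -E "pos|force"; done; python3 -c "
from h import *; print(arm.sense()['torque'])"
```

```text
tcp_pos: [0.5827, 0.1335, 0.1084]
wrist_force: [1.7, -0.5, -2.1]
tcp_pos: [0.5826, 0.1335, 0.1073]
wrist_force: [2.7, -1.0, -1.1]
tcp_pos: [0.5827, 0.1335, 0.1071]
wrist_force: [1.6, -1.0, 4.0]
[-0.28484064 -0.07942686  0.00522944]
```

```bash
cat > t.py <<'E'
from h import *
s=arm.sense(); R=s["tcp_rot"]; print("  clk %.2f"%s["clock"],"Tz",s["torque"].round(3),"F",s["wrist_force"].round(1),"yaw %.1f"%np.degrees(np.arctan2(R[1,0],R[0,0])),"pos",s["tcp_pos"].round(4),"q6 %.2f"%s["joints"][5])
E
python3 -m jog '[[-1,[0,0,0.0005],[0,0,4]],[-1,[0,0,0],[0,0,0]]]'>/dev/null; python3 t.py; for i in 1 2 3; do python3 -m jog '[[-1,[0,0,0],[0,0,4]],[-1,[0,0,0],[0,0,0]]]' >/dev/null; python3 t.py; done
```

```text
clk 9.35 Tz [-0.301 -0.199  0.024] F [ 0.4 -1.7  4.9] yaw 122.5 pos [0.5832 0.1336 0.1071] q6 -0.49
  clk 9.60 Tz [-0.324 -0.329  0.041] F [ 1.8 -1.4  4.9] yaw 118.5 pos [0.5834 0.1336 0.1071] q6 -0.42
  clk 9.85 Tz [-0.311 -0.413  0.145] F [ 1.1 -0.8  6. ] yaw 114.5 pos [0.5836 0.1336 0.1071] q6 -0.35
  clk 10.10 Tz [-0.251 -0.474  0.126] F [ 2.  -1.5  5.3] yaw 110.5 pos [0.5837 0.1336 0.1071] q6 -0.28
```

```bash
python3 -m jog '[[-1,[-0.0004,0.0003,0],[0,0,5]],[-1,[0,0,0],[0,0,0]]]'>/dev/null; python3 t.py; for i in 1 2 3 4; do python3 -m jog '[[-1,[-0.0001,0.0001,0],[0,0,5]],[-1,[0,0,0],[0,0,0]]]' >/dev/null; python3 t.py; done
```

```text
clk 10.35 Tz [-0.216 -0.34   0.064] F [ 2.1 -0.5  5.6] yaw 105.5 pos [0.5839 0.1335 0.1071] q6 -0.19
  clk 10.60 Tz [-0.163 -0.391  0.124] F [ 1.5 -0.8  5.7] yaw 100.5 pos [0.5841 0.1335 0.1071] q6 -0.10
  clk 10.85 Tz [-0.142 -0.42   0.16 ] F [ 1.8 -1.   5.6] yaw 95.5 pos [0.5842 0.1335 0.1071] q6 -0.02
  clk 11.10 Tz [-0.101 -0.41   0.111] F [1.8 0.6 5.6] yaw 90.5 pos [0.5844 0.1334 0.1071] q6 0.07
  clk 11.35 Tz [-0.07  -0.561  0.181] F [2.9 0.5 6.4] yaw 85.6 pos [0.5846 0.1333 0.1071] q6 0.16
```

```bash
cat > a.py <<'E'
from h import *
T=[]
for i in range(6):
    viewer.camera("wrist"); s=arm.sense(); T.append(np.r_[s["torque"],s["wrist_force"]])
T=np.array(T); R=s["tcp_rot"]; print("clk %.2f"%s["clock"],"T",T.mean(0).round(3),"sdTz %.3f"%T[:,2].std(),"yaw %.1f"%np.degrees(np.arctan2(R[1,0],R[0,0])))
E
python3 -m jog '[[-1,[0,0.0005,0],[0,0,5]],[-1,[0,0,0],[0,0,0]]]'>/dev/null; python3 a.py; python3 -m jog '[[-1,[0,0.0001,0],[0,0,5]],[-1,[0,0,0],[0,0,0]]]'>/dev/null; python3 a.py
```

```text
clk 11.90 T [-0.073 -0.372  0.149  1.51  -0.098  5.953] sdTz 0.027 yaw 80.6
clk 12.45 T [-0.082 -0.382  0.139  1.639 -0.151  5.822] sdTz 0.033 yaw 75.6
```

```bash
for i in 1 2 3; do python3 -m jog '[[-1,[0,0.0001,0],[0,0,5]],[-1,[0,0,0],[0,0,0]]]'>/dev/null; python3 a.py; done
```

```text
clk 13.00 T [-0.117 -0.414  0.153  1.649 -0.358  5.486] sdTz 0.026 yaw 70.6
clk 13.55 T [-0.124 -0.417  0.152  1.371 -0.649  5.61 ] sdTz 0.020 yaw 65.6
clk 14.10 T [-0.146 -0.416  0.154  1.53  -0.472  5.596] sdTz 0.027 yaw 60.6
```

```bash
for i in 1 2; do python3 -m jog '[[-1,[0,0.0001,0],[0,0,5]],[-1,[0,0,0],[0,0,0]]]'>/dev/null; python3 a.py; done; python3 -c "
from h import *
c=viewer.camera('wrist');cv2.imwrite('pics/w6.png',c['image'])"
```

```text
clk 14.65 T [-0.192 -0.436  0.177  2.192 -0.642  5.62 ] sdTz 0.054 yaw 55.6
clk 15.20 T [-0.237 -0.461  0.18   1.651 -1.285  5.117] sdTz 0.028 yaw 50.6
```

View pics/w6.png

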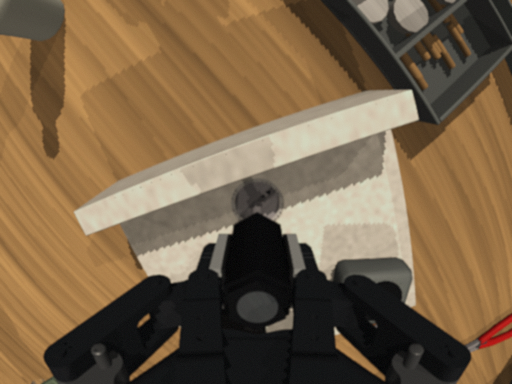

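The wrist view shows the driver seated in the cam at (258,198), and the cam has turned. The torque is now at the drawing level (~0.18), so I'm continuing in smaller steps.

```bash
for i in 1 2 3; do python3 -m jog '[[-1,[0,0.0001,0],[0,0,3]],[-1,[0,0,0],[0,0,0]]]'>/dev/null; python3 a.py; done
```

```text
clk 15.80 T [-0.236 -0.445  0.168  1.828 -1.181  5.402] sdTz 0.021 yaw 47.6
clk 16.35 T [-0.223 -0.419  0.175  1.709 -0.879  5.655] sdTz 0.021 yaw 44.6
clk 16.90 T [-0.239 -0.441  0.199  1.667 -0.429  5.438] sdTz 0.020 yaw 41.6
```

```bash
python3 -m jog '[[-1,[0,0.0001,0],[0,0,2]],[-1,[0,0,0],[0,0,0]]]'>/dev/null; python3 a.py
```

```text
clk 17.45 T [-0.225 -0.434  0.2    1.685 -1.081  5.646] sdTz 0.019 yaw 39.6
```

```bash
python3 a.py
```

```text
clk 17.75 T [-0.223 -0.415  0.178  1.621 -0.68   5.601] sdTz 0.018 yaw 39.6
```

```bash
for i in 1 2; do python3 -m jog '[[-1,[0,0.0001,0],[0,0,2]],[-1,[0,0,0],[0,0,0]]]'>/dev/null; python3 a.py; done
```

```text
clk 18.30 T [-0.217 -0.405  0.197  1.889 -0.965  5.768] sdTz 0.029 yaw 37.6
clk 18.85 T [-0.205 -0.397  0.19   1.952 -0.918  5.496] sdTz 0.033 yaw 35.6
```

```bash
for i in 1 2; do python3 -m jog '[[-1,[0,0.0001,0],[0,0,2]],[-1,[0,0,0],[0,0,0]]]'>/dev/null; python3 a.py; done
```

```text
clk 19.40 T [-0.194 -0.387  0.202  1.759 -0.729  5.804] sdTz 0.041 yaw 33.6
clk 19.95 T [-0.162 -0.358  0.201  1.449 -0.754  6.042] sdTz 0.025 yaw 31.6
```

```bash
for i in 1 2; do python3 -m jog '[[-1,[0,0.0001,0],[0,0,2]],[-1,[0,0,0],[0,0,0]]]'>/dev/null; python3 a.py; done
```

```text
clk 20.50 T [-0.169 -0.359  0.231  1.612 -0.627  5.656] sdTz 0.045 yaw 29.6
clk 21.05 T [-0.149 -0.345  0.235  1.041 -0.458  6.068] sdTz 0.040 yaw 27.6
```

Torque is rising, so I'm averaging more samples without moving.

```bash
for i in 1 2 3 4 5 6 7 8 9 10 11 12; do python3 -m jog '[[-1,[0,0,0],[0,0,0]]]'>/dev/null; python3 -c "
from bench import arm; print(arm.sense()['torque'][2].round(3))"; done | python3 -c "
import sys,numpy as np; a=np.loadtxt(sys.stdin); print(a,a.mean(),a.std())"
python3 - <<'E'
from h import *
c=viewer.camera("wrist"); np.savez("pics/w7.npz",**c); im=c["image"]; s=arm.sense(); print(s["clock"])
cv2.imwrite("pics/w7c.png",cv2.resize(im[120:240,180:340],(800,600),interpolation=cv2.INTER_CUBIC))
E
```

```text
[0.247 0.207 0.252 0.297 0.321 0.275 0.217 0.215 0.244 0.232 0.242 0.208] 0.24641666666666664 0.034259933677045495
22.6
```

View pics/w7c.png

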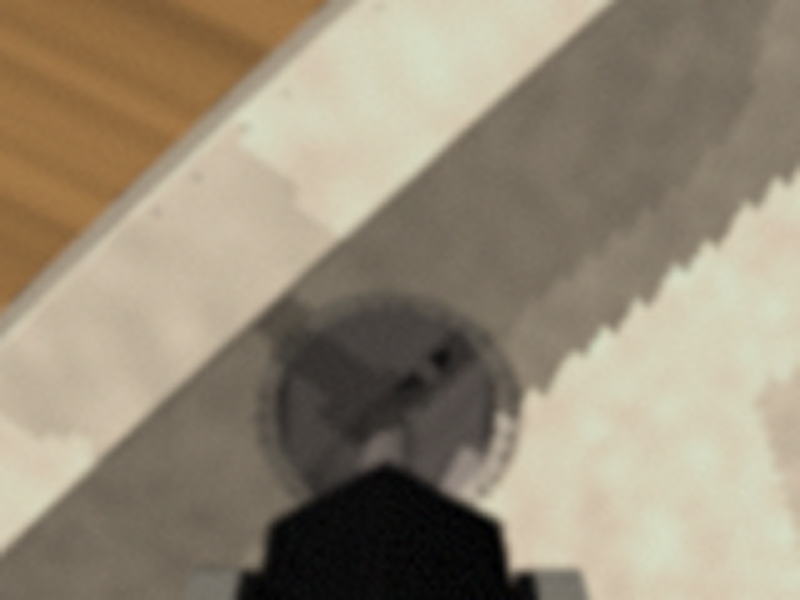

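The crop shows no dark gap along the joint line, and the slot has turned until it is nearly parallel to the edge. 18 samples average about 0.243 N m, which is snug, so I stop here. Next I unload the twist and withdraw.

```bash
python3 -m jog '[[-1,[0,0,0],[0,0,-4]],[-1,[0,0,0],[0,0,-3]],[-1,[0,0,0],[0,0,0]]]'; python3 t.py; python3 -m jog '[[-1,[0,0,-0.004],[0,0,0]],[-1,[0,0,-0.006],[0,0,0]],[-1,[0,0,-0.03],[0,0,0]],[-1,[0,0,-0.04],[0,0,0]],[-1,[0,0,-0.032],[0,0,8]],[-1,[0,0,0],[0,0,9]],[-1,[0,0,0],[0,0,8]],[-1,[0,0,0],[0,0,0]]]'; python3 t.py
```

```text
clock: 22.98
tcp_pos: [0.5859, 0.1324, 0.1071]
tcp_rot: [[0.823, 0.568, 0.002], [0.568, -0.823, 0.001], [0.002, 0.001, -1.0]]
wrist_force: [1.3, -0.4, 6.8]
width: 0.0272
  clk 22.98 Tz [-0.042 -0.265  0.082] F [ 1.3 -0.4  6.8] yaw 34.6 pos [0.5859 0.1324 0.1071] q6 1.04
clock: 23.98
tcp_pos: [0.5835, 0.1318, 0.217]
tcp_rot: [[0.986, 0.167, -0.004], [0.167, -0.986, -0.0], [-0.004, -0.0, -1.0]]
wrist_force: [-0.6, -0.3, -1.4]
width: 0.0277
  clk 23.98 Tz [-0.004  0.023 -0.042] F [-0.6 -0.3 -1.4] yaw 9.6 pos [0.5835 0.1318 0.217 ] q6 1.48
```

```bash
python3 -c "
from h import *
c=viewer.camera('wrist'); np.savez('pics/w8.npz',**c)"
python3 -m jog '[[-1,[-0.0108,0.0507,0],[0,0,0]],[-1,[-0.0108,0.0507,0],[0,0,0]],[-1,[-0.0108,0.0507,0],[0,0,0]],[-1,[-0.0108,0.0507,0],[0,0,0]],[-1,[-0.0108,0.0507,0],[0,0,0]],[-1,[-0.0108,0.0507,0],[0,0,0]],[-1,[-0.0108,0.0507,0],[0,0,0]],[-1,[-0.0108,0.0507,0],[0,0,0]]]' >/dev/null; python3 -m jog '[[-1,[0,0,0],[0,0,0]],[-1,[0,0,0],[0,0,0]],[-1,[0,0,0],[0,0,0]],[-1,[0,0,0],[0,0,0]]]'>/dev/null; python3 t.py
python3 - <<'E'
from h import *
c=viewer.camera("wrist"); np.savez("pics/w9.npz",**c); im=c["image"]
c2=np.load("pics/w2.npz")["image"]; w8=np.load("pics/w8.npz")
x,y=fproj(w8["K"],w8["extrinsics"],[[.5841,.1311,.03]])[0].astype(int); print(x,y)
a=cv2.resize(w8["image"][y-40:y+50,x-60:x+60],(400,300),interpolation=cv2.INTER_CUBIC)
big=lambda i:cv2.resize(i[164:224,217:297],(400,300),interpolation=cv2.INTER_CUBIC)
top=viewer.camera("top")["image"]; 
t=cv2.resize(top[130:220,180:300],(400,300),interpolation=cv2.INTER_CUBIC)
cv2.imwrite("pics/comp.png",np.vstack([np.hstack([a,t]),np.hstack([big(c2),big(im)])]))
# hole by darkness in both
for n,i in (("w2",c2),("w9",im)):
    g=i.max(2); m=np.uint8(g<62); m[:160]=0;m[190:]=0;m[:,:235]=0;m[:,:235]=0;m[:,285:]=0
    k,l,st,ce=cv2.connectedComponentsWithStats(m); print(n,[(st[j].tolist(),ce[j].round(1).tolist()) for j in range(1,k) if st[j,4]>30])
E
```

```text
clk 25.52 Tz [-0.014 -0.019  0.005] F [-0.1 -0.6 -1.4] yaw 9.6 pos [ 0.5669 -0.281   0.2178] q6 0.81
257 166
w2 [([250, 169, 16, 12, 140], [257.3, 174.3])]
w9 [([251, 171, 15, 13, 142], [257.5, 176.6])]
```

View pics/comp.png

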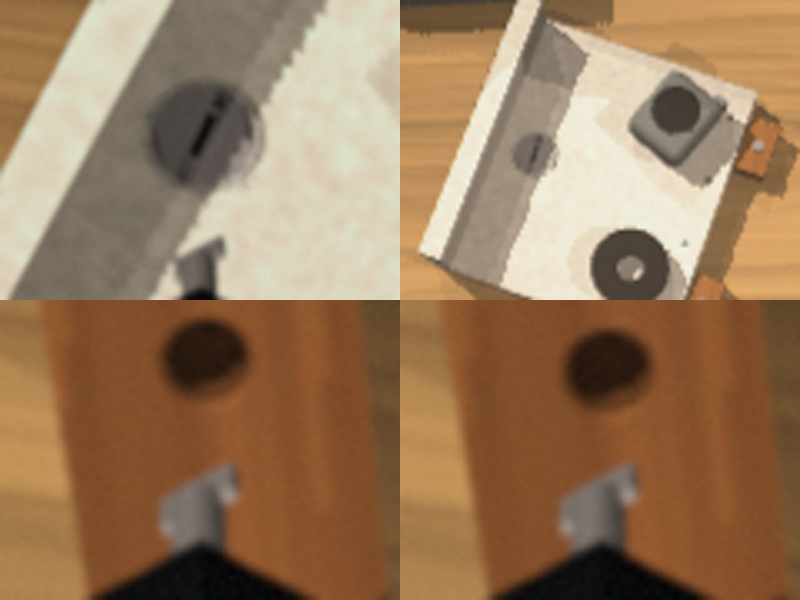

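The composite shows the joint line closed and the slot turned by about 90° (top row). The hole in the bottom-right image lies 2.3 px lower than after lift-out, so the tool is about 2.5 mm too far along +x.

```bash
python3 -m jog '[[-1,[-0.0025,0,0],[0,0,0]],[-1,[0,0,0.03],[0,0,0]],[-1,[0,0,0.025],[0,0,0]],[-1,[0,0,0.01],[0,0,0]],[-1,[0,0,0],[0,0,0]]]'>/dev/null; python3 t.py;  python3 -m jog '[[-1,[0,0,0.01],[0,0,0]],[-1,[0,0,0.01],[0,0,0]],[-1,[0,0,0],[0,0,0]]]'>/dev/null; python3 t.py
```

```text
clk 26.25 Tz [ 0.045  0.002 -0.056] F [-0.3  0.3 -1.5] yaw 9.5 pos [ 0.5643 -0.2827  0.153 ] q6 0.80
  clk 26.62 Tz [-0.345 -0.439 -0.003] F [ 1.5 -1.1 -2.4] yaw 9.5 pos [ 0.5643 -0.283   0.1317] q6 0.80
```

```bash
python3 -m jog '[[-1,[0.0013,0.0008,0],[0,0,0]],[-1,[0,0,0],[0,0,0]]]'>/dev/null; python3 t.py;  python3 -m jog '[[-1,[0,0,0.015],[0,0,0]],[-1,[0,0,0.015],[0,0,0]],[-1,[0,0,0],[0,0,0]]]'>/dev/null; python3 t.py
```

```text
clk 26.88 Tz [ 0.002 -0.06  -0.004] F [ 0.5 -0.6 -0.6] yaw 9.5 pos [ 0.5655 -0.2832  0.1328] q6 0.80
  clk 27.25 Tz [-0.236 -0.201 -0.005] F [ 0.8 -0.6 -1.7] yaw 9.5 pos [ 0.5648 -0.283   0.1004] q6 0.80
```

```bash
python3 -m jog '[[-1,[0.0006,0.0005,0.005],[0,0,0]],[-1,[0,0,0],[0,0,0]]]'>/dev/null; python3 t.py;  for i in 1 2 3; do python3 -m jog '[[-1,[0,0,0.001],[0,0,0]],[-1,[0,0,0],[0,0,0]]]'>/dev/null; python3 t.py; done
```

```text
clk 27.50 Tz [-0.006 -0.039  0.001] F [-0.3  0.2 -1.4] yaw 9.5 pos [ 0.5658 -0.2834  0.0972] q6 0.80
  clk 27.75 Tz [ 0.005 -0.007 -0.024] F [-0.1  0.5 -0.7] yaw 9.5 pos [ 0.5663 -0.2837  0.097 ] q6 0.80
  clk 28.00 Tz [-0.023  0.004  0.004] F [-0.   0.1 -0.9] yaw 9.5 pos [ 0.5662 -0.2837  0.0958] q6 0.80
  clk 28.25 Tz [-0.016  0.022  0.024] F [ 0.3  0.3 -1.8] yaw 9.5 pos [ 0.5662 -0.2837  0.0946] q6 0.80
```

```bash
for i in 1 2 3; do python3 -m jog '[[-1,[0,0,0.001],[0,0,0]],[-1,[0,0,0],[0,0,0]]]'>/dev/null; python3 t.py; done
```

```text
clk 28.50 Tz [0.04  0.002 0.025] F [ 0.6 -0.5 -1.8] yaw 9.5 pos [ 0.5662 -0.2837  0.0936] q6 0.80
  clk 28.75 Tz [0.14  0.232 0.016] F [-0.8  1.1  1.6] yaw 9.5 pos [ 0.5664 -0.2838  0.0934] q6 0.80
  clk 29.00 Tz [ 0.335  0.618 -0.044] F [-3.7  2.1  7. ] yaw 9.5 pos [ 0.5664 -0.2838  0.0933] q6 0.80
```

Seated at the same height as at the start (0.0933), with contact force rising. Releasing.

```bash
python3 -m jog '[[1,[0,0,-0.001],[0,0,0]],[1,[0,0,0],[0,0,0]],[1,[0,0,0],[0,0,0]],[1,[0,0,0],[0,0,0]],[1,[0,0,-0.02],[0,0,0]],[1,[0,0,-0.04],[0,0,0]],[1,[0,0,-0.05],[0,0,0]],[1,[0,0,-0.05],[0,0,0]]]'; python3 -m jog '[[1,[0,0,0],[0,0,0]],[1,[0,0,0],[0,0,0]],[1,[0,0,0],[0,0,0]],[1,[0,0,0],[0,0,0]]]'; python3 - <<'E'
from h import *
c=viewer.camera("wrist");np.savez("pics/w10.npz",**c);K,E,im=c["K"],c["extrinsics"],c["image"]
P=[[.565,-.283,.14]]; uv=fproj(K,E,P)[0]; print("expect cap",uv)
x,y=uv.astype(int); g=im[y-40:y+40,x-40:x+40]; m=np.uint8(g.max(2)<58)
k,l,st,ce=cv2.connectedComponentsWithStats(m)
for j in range(1,k):
    if st[j,4]>80: print(st[j].tolist(),(ce[j]+[x-40,y-40]).round(1),plane(*fray(K,E,[ce[j]+[x-40,y-40]]),.135))
# top view change, before/after
a=np.load("pics/top0.npz")["image"].astype(int); t=viewer.camera("top"); np.savez("pics/topE.npz",**t); b=t["image"].astype(int)
d=np.uint8((abs(a-b).max(2)>60)); k,l,st,ce=cv2.connectedComponentsWithStats(d)
print("top diffs",[(st[j].tolist()) for j in range(1,k) if st[j,4]>12])
for n,q in (("before",a),("after",b)):
    h=q.max(2); m=np.uint8(h<60); m[:160]=0;m[195:]=0;m[:,:355]=0;m[:,385:]=0; s,_,S,C=cv2.connectedComponentsWithStats(m); print(n,S[1:].tolist(),C[1:].round(1).tolist())
E
```

```text
clock: 30.0
tcp_pos: [0.5664, -0.2838, 0.256]
tcp_rot: [[0.986, 0.165, 0.001], [0.165, -0.986, -0.001], [0.001, 0.001, -1.0]]
wrist_force: [-0.1, -0.1, 0.7]
width: 0.0853
clock: 30.5
tcp_pos: [0.5655, -0.2833, 0.2509]
tcp_rot: [[0.986, 0.165, -0.003], [0.165, -0.986, 0.002], [-0.002, -0.002, -1.0]]
wrist_force: [0.2, -0.9, -0.4]
width: 0.0855
expect cap [257.09878243 187.60826864]
[26, 11, 32, 46, 939] [258.4 178.9] [[ 0.57182113 -0.28307064  0.135     ]]
top diffs [[406, 83, 27, 38, 166], [437, 84, 56, 97, 1680], [432, 86, 6, 7, 17], [427, 93, 6, 8, 24], [495, 101, 6, 5, 16], [422, 102, 6, 6, 20], [500, 105, 5, 10, 27], [415, 107, 9, 14, 49], [493, 106, 7, 7, 29], [425, 109, 12, 5, 20], [455, 113, 11, 7, 51], [488, 114, 7, 7, 33], [495, 117, 6, 6, 27], [361, 118, 44, 50, 543], [449, 121, 8, 4, 21], [376, 122, 88, 132, 3296], [483, 122, 8, 7, 37], [491, 125, 6, 6, 22], [437, 148, 25, 33, 473], [362, 169, 14, 14, 63], [407, 170, 18, 4, 42], [357, 182, 33, 44, 646], [310, 206, 68, 71, 890], [433, 234, 79, 85, 3296], [342, 237, 55, 23, 429], [419, 255, 5, 10, 15], [335, 261, 67, 19, 449], [339, 264, 6, 5, 19], [347, 265, 8, 3, 14], [285, 273, 134, 102, 5360], [186, 314, 38, 35, 619], [226, 315, 57, 39, 1159], [489, 322, 23, 24, 320], [268, 331, 93, 53, 2787], [467, 331, 33, 35, 629], [502, 348, 10, 4, 17], [200, 353, 21, 31, 114], [438, 370, 28, 14, 195], [376, 377, 5, 7, 20]]
before [[361, 169, 16, 15, 109], [374, 170, 2, 2, 3]] [[367.0, 177.3], [374.7, 170.3]]
after [[363, 160, 10, 7, 44], [383, 164, 2, 2, 2], [365, 167, 18, 21, 35], [382, 175, 3, 3, 6], [361, 176, 2, 3, 3]] [[367.4, 162.2], [383.5, 164.5], [372.2, 179.0], [383.3, 176.3], [361.3, 177.0]]
```

```bash
python3 - <<'E'
from h import *
c=np.load("pics/w10.npz");K,E,im=c["K"],c["extrinsics"],c["image"]
g=im.max(2); m=np.uint8(g<58); m[:140]=0;m[230:]=0;m[:,:225]=0;m[:,295:]=0
cs,h=cv2.findContours(m,cv2.RETR_CCOMP,2)
for q,hh in zip(cs,h[0]):
    if hh[3]>=0 and cv2.contourArea(q)>40:
        M=cv2.moments(q); u=[M["m10"]/M["m00"],M["m01"]/M["m00"]]; print("cap",u,cv2.contourArea(q),plane(*fray(K,E,[u]),.14))
# joint gap profile across the plinth seam before/after cam turning
for f in ("w3","w8"):
    d=np.load(f"pics/{f}.npz"); y=np.radians(70.3); n=np.array([np.cos(y),np.sin(y),0]); t=np.array([n[1],-n[0],0])
    C=np.array([.5841,.1311,.03]); gr=cv2.cvtColor(d["image"],cv2.COLOR_BGR2GRAY)
    pr=[]
    for s in np.arange(.026,.044,.001):
        uv=fproj(d["K"],d["extrinsics"],[C+n*s+t*k for k in np.linspace(.03,.06,15)]).astype(np.float32)
        pr.append(cv2.remap(gr,uv[:,0],uv[:,1],1).mean().round())
    print(f,pr)
E
python3 -c "
from bench import order; print(order.job_done())"
```

```text
cap [257.8856400259909, 188.97011046133852] 256.5 [[ 0.56385381 -0.28390896  0.14      ]]
w3 [np.float64(134.0), np.float64(133.0), np.float64(132.0), np.float64(132.0), np.float64(132.0), np.float64(132.0), np.float64(124.0), np.float64(106.0), np.float64(100.0), np.float64(136.0), np.float64(194.0), np.float64(227.0), np.float64(233.0), np.float64(232.0), np.float64(231.0), np.float64(231.0), np.float64(230.0), np.float64(230.0)]
w8 [np.float64(118.0), np.float64(117.0), np.float64(117.0), np.float64(116.0), np.float64(115.0), np.float64(121.0), np.float64(147.0), np.float64(183.0), np.float64(206.0), np.float64(213.0), np.float64(214.0), np.float64(214.0), np.float64(215.0), np.float64(216.0), np.float64(217.0), np.float64(218.0), np.float64(218.0), np.float64(217.0)]
the job is handed in; nothing more can be done
None
```

I seated the big flat-blade screwdriver in the cam and turned it clockwise by about 1.5 rad until the joint was snug. I then put the screwdriver back in its own hole and handed the job in at about 30 s.

- **Tightness:** I stopped with the moment averaging about 0.243 N m over 18 readings, inside the 0.22–0.25 band. Single readings scatter by about 0.03 N m; two of them, taken holding still, reached 0.297 and 0.321. I took these as noise, because the average had risen steadily with no drop that would suggest tearing.
- **Gap:** Before turning, a dark line showed along the joint; afterwards it was gone and the plinth had moved in by about 2 mm or more.
- **Screwdriver:** It seated at the same height as when I gripped it (TCP z 0.0933). The end cap was about 1 mm from where it started, in the last wrist picture.
- **Other objects:** The last top picture showed no changes on the board beyond the cam and plinth. The arm blocked that camera's view of the stand, so I checked the screwdriver only through the wrist camera. I did not check the grey screwdriver.

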